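# Kit the sound repair parts in the colour-coded tray

### The job

Make up the repair kit in the navy tray: stand the sound silver-topped capacitor in the middle of the yellow pad, lay the copper ring choke in the middle of the green pad, set the black heat sink (fins up) in the middle of the red pad and the clean white relay upright in the middle of the white pad. Leave the faulty look-alikes, the capacitor with the bulging brown top and the scorched relay, standing where they are on the bench.

Things in the scene. Friction and masses are not known exactly. Their poses are not given: they have to be found in the camera images.
- capacitor: sound capacitor: upright dark-blue can, diameter 35 mm, height 50 mm, with a flat bright silver top and a pale stripe down one side. Origin: centre of its underside; z up along its axis.
- choke: ring choke lying flat: copper-wound ring, outer diameter 50 mm, hole diameter 20 mm, height 22 mm. Origin: centre of its underside; z up along the ring's axis.
- heatsink: heat sink: black finned block, 50 mm along its x (along the fins), 40 mm along its y, height 30 mm, fins up, sides upright and solid enough to grip across x or y. Origin: centre of its underside; z up.
- relay: sound relay: clean white box, 40 mm along its x, 28 mm along its y, height 34 mm, with a small grey rectangle on top. Origin: centre of its underside; z up.
- capacitor_bulged: faulty capacitor, to be left alone: same dark-blue can, diameter 35 mm, height 50 mm, but with a rusty-brown top bulging 5 mm more. Origin: centre of its underside; z up.
- relay_burnt: faulty relay, to be left alone: same white box, 40 x 28 x 34 mm high, with black and brown scorch marks on top and sides. Origin: centre of its underside; z up.
- pad_yellow: yellow square pad, 70 x 70 x 2 mm thick, fixed: the place for the capacitor. Its underside is 4 mm above the bench, its top 6 mm. Origin: centre of its underside; z up; x and y along its sides. The four pads lie 2 by 2, 110 mm between centres, colours in any order, on the floor of one fixed navy tray whose centre is the mean of the pad centres.
- pad_green: green square pad, 70 x 70 x 2 mm thick, fixed: the place for the choke. Its underside is 4 mm above the bench, its top 6 mm. Origin: centre of its underside; z up; x and y along its sides. The tray is 230 x 230 mm outside, sides parallel to the pads' sides; rim 20 mm high above the bench, 4 mm thick, inner face 56 mm from the nearest pad centres.
- pad_red: red square pad, 70 x 70 x 2 mm thick, fixed: the place for the heat sink. Its underside is 4 mm above the bench, its top 6 mm. Origin: centre of its underside; z up; x and y along its sides. Between the pads runs a cross-shaped ridge, 3 mm wide, its top 7 mm above the bench.
- pad_white: white square pad, 70 x 70 x 2 mm thick, fixed: the place for the relay. Its underside is 4 mm above the bench, its top 6 mm. Origin: centre of its underside; z up; x and y along its sides.
Not all that is in view belongs to the job. There is more than one size of the pad_green; the one meant has the size given above.

How it is judged:
At the end, for the whole second after the job is handed in: Capacitor on yellow, choke on green, heat sink on red, relay on white: each within 15 mm of its pad's centre, resting on the pad (at most 4 mm above it), upright within 0.12 rad, released, at rest. Both faulty parts upright, under 20 mm from their starts (horizontal distance between capacitor and pad_yellow below 0.015 m and z of capacitor in the frame of pad_yellow between -0.002 and 0.006 m and angle between each of capacitor, choke, heatsink, relay, capacitor_bulged, relay_burnt's own z axis and vertical below 0.12 rad and linear speed of each of capacitor, choke, heatsink, relay below 0.01 m/s and angular speed of each of capacitor, choke, heatsink, relay below 0.1 rad/s and horizontal distance between choke and pad_green below 0.015 m and z of choke in the frame of pad_green between -0.002 and 0.006 m and horizontal distance between heatsink and pad_red below 0.015 m and z of heatsink in the frame of pad_red between -0.002 and 0.006 m and horizontal distance between relay and pad_white below 0.015 m and z of relay in the frame of pad_white between -0.002 and 0.006 m and distance of each of capacitor_bulged, relay_burnt from where it was at the start of the episode below 0.02 m); the robot touches nothing.
It fails at once if a faulty look-alike is moved by 20 mm or more (lifted, pushed or knocked) (distance of any of capacitor_bulged, relay_burnt from where it was at the start of the episode above 0.02 m).
It also fails if it takes over 109 s, if anything falls off the work surface, if the arm or the gripper's body presses on something with over 40 N, if the wrist force passes 120 N, or if a joint passes its speed limit or range.

### The arm

A 6-joint arm with a two-finger parallel gripper is mounted at the origin on the work surface. World frame = base frame: x ahead of the robot, y to its left, z up, the work surface at z = 0. Lengths are in m, angles in rad, forces in N, time in s.
With the tool pointing down it reaches from about 0.425 to 0.925 m from the base axis. Payload 12.5 kg.
Tool frame: the origin (TCP) lies at the very end of the fingers, on their centre line; the grasp point (between the pads) lies 19 mm behind it; z points along the fingers, x is the direction in which the jaws open and shut, and the axes are right-handed (so a half turn about z gives the same grasp; the last joint's range is limited). The gripper opens to 85 mm and grips with 20 to 120 N. Pads are 22 mm wide; open, the fingers measure 114 mm over their backs; the gripper's body (76 mm by 85 mm) begins 54 mm behind the grasp point. The pads swing forward as they close: fully open they stand 13 mm farther back than shut.
Start: joints at [-1.316, 0.491, 1.559, -0, 1.092, -0.106], TCP at [0.221, -0.585, 0.2] pointing down, gripper open.
Joint ranges: [-3.1, 3.1], [-0.84, 2.19], [0.05, 2.79], [-1.13, 4.28], [0.06, 2.93], [-2.69, 2.69]. Speed limits (rad/s): [2.22, 2.22, 2.79, 3.14, 3.14, 3.14].

### API

Orientations are given as a rotation vector (axis times angle).
In Python, from workcell import arm, vision, finish_job gives the robot as it stands.
- The arm moves only by the shell command python3 -m creep 'ROWS' [OPENING] [FORCE]. ROWS is JSON, a list of rows, each an object with "translation": the shift along the tool's x, y, z in mm, a list of three; "rot": the turn, a rotation vector about the tool's x, y, z in rad, a list of three. A call has 1 to 20 rows; each row is the pose to reach, as a shift and turn from the pose measured when the call began, along the tool's axes at that moment; what a row does not reach only later rows make up. A row lasts 1/10 s, in which the tool goes at most 50 mm and 8.59 degrees, less where a joint would pass 70% of its speed; a pose out of reach is approached as far as the arm can. A call with a gripper value outside its range is refused whole. OPENING is the closure in counts, from 0 (fully open) to 255 (shut), set as the call begins (- or left out, the last holds). The fingers move at their own pace and stop on an object; FORCE is the grip in N (left out, the last holds). Time passes only in rows, so rows that repeat a pose let the fingers close. It gives the time, the measured TCP pose, the force and the opening at its end, in the units of the state.
- arm.state(): the state, without advancing time (a new reading comes with each control period).
- vision.capture(name): name is "scene" or "top"; returns a dict with "frame" (420x560x3 uint8, blue, green, red), "vertical_fov" (degrees; the focal length in pixels is half the picture's height over the tangent of half this angle, whatever the lens; pixels are square), "cx", "cy" (the principal point, pixels), "k1" (the pictures are not rectified: a ray, as slopes to the right and down, at radius r is drawn at 1 + k1 r^2 times it, then the intrinsics apply), "xyz" and "rotation" of the camera in the world. Camera axes: x right, y down, z forward; pixel columns grow to the right and rows downward; lengths in m; the calibration is good to about 2 mm. A picture is of the moment at which its call begins. There is no depth.
- finish_job(): hands the job in, once; it reports no verdict.
The state is a dict: "time": time; "qpos": joint angles; "joint_vel": joint speeds; "tau": joint torques, N m; "ee_pos": TCP position; "ee_rot": TCP orientation; "contact_force": force on the tool from outside, world axes, zero at the start; "moment": the same for the moment, N m; "width": finger opening in m.
Only numpy, scipy, OpenCV 4.12 (cv2) and the standard library are available. Lean on these libraries where they do the work, as an engineer would, in place of code of your own. Each camera call takes 0.05 s, during which the arm holds its last target.

## Working session

There is one attempt and no reset: what is moved stays moved. The work goes in short steps, Python scripts to look and compute and a shell command to move; the robot and the scene stay as the last step left them, time stands still between calls to the robot, and variables do not carry over. Pictures are saved under pics/ and viewed, and the job is handed in when it is done.

```bash
mkdir -p pics; ls; python3 - <<'E'
from workcell import arm, vision
import cv2
print(arm.state())
for n in("scene","top"):
    c=vision.capture(n); cv2.imwrite(f"pics/{n}0.png",c["frame"]); c.pop("frame"); print(n,c)
E
```

```text
pics
{'time': 0.0, 'qpos': array([-1.31561094e+00,  4.91564754e-01,  1.55946927e+00, -2.87317558e-05,
        1.09169815e+00, -1.05642357e-01]), 'joint_vel': array([-0.0017327 ,  0.00030979, -0.00099752, -0.0009244 ,  0.00075914,
       -0.00013844]), 'tau': array([-3.18929953e-03, -6.18458533e+01, -2.61597884e+01, -1.06943010e-04,
        4.02358113e-03,  1.43561675e-06]), 'ee_pos': array([ 0.22057632, -0.58449329,  0.19911771]), 'ee_rot': array([-2.58341071e+00,  1.78634910e+00,  1.38250056e-03]), 'contact_force': array([-0.20072951,  0.54745621,  0.54004847]), 'moment': array([-0.04757276, -0.02291917, -0.04211891]), 'width': 0.08524691226198}
scene {'vertical_fov': 47.810383980330165, 'cx': 281.9882268888822, 'cy': 215.6858422600636, 'k1': -0.09244165788318395, 'xyz': array([1.05920088, 0.63095091, 0.64427046]), 'rotation': array([-0.86360661, -2.3614219 ,  1.25072884])}
top {'vertical_fov': 56.8427929662494, 'cx': 275.3066374464343, 'cy': 219.70894591254017, 'k1': 0.02838674321028952, 'xyz': array([ 0.43136353, -0.04209222,  0.99239139]), 'rotation': array([-2.19616229,  2.19771436, -0.08653874])}
```

View pics/scene0.png

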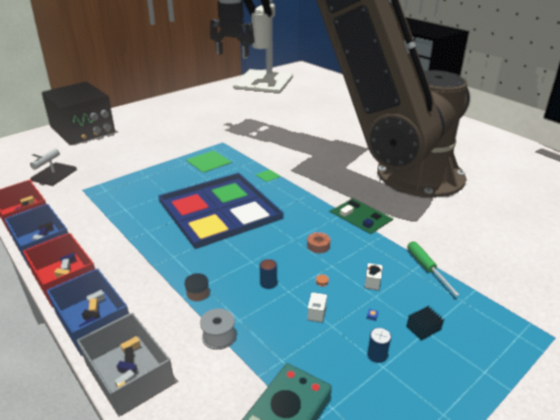

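View pics/top0.png

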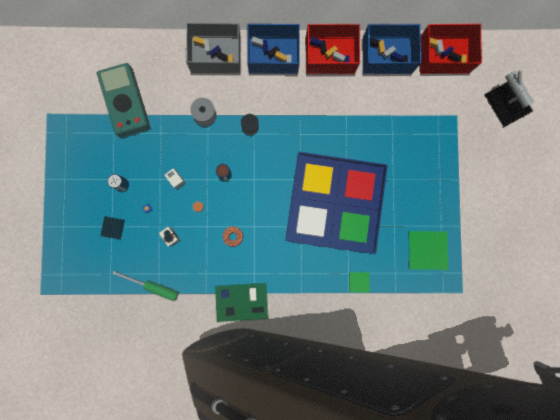

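Both views are clear. In the top view (image up is about +x, left about +y), the candidates are:
- **Capacitor:** silver top (118,182). Not the brown top (223,172), and not the black spool (250,124).
- **Relay:** clean (174,178). Not the scorched one (169,236).
- **Choke:** copper ring (232,236). Not the grey ring (203,110), and not the small orange disc (198,207).
- **Heat sink:** black block (112,228).
- **Green pad:** in the tray (354,227). Not the loose ones at (428,250) and (360,282).

Next I'll check these in a close crop and measure.

```bash
cat > h.py <<'E'
import numpy as np, cv2
from scipy.spatial.transform import Rotation as R
from workcell import arm, vision
def K(c):
    f=c["frame"].shape[0]/2/np.tan(np.radians(c["vertical_fov"])/2)
    return np.array([[f,0,c["cx"]],[0,f,c["cy"]],[0,0,1.]]), np.array([c["k1"],0,0,0.])
def rays(c,px):
    k,d=K(c); p=cv2.undistortPoints(np.array(px,float).reshape(-1,1,2),k,d).reshape(-1,2)
    return (R.from_rotvec(c["rotation"]).as_matrix()@np.c_[p,np.ones(len(p))].T).T
def plane(c,px,z):
    r=rays(c,px); o=c["xyz"]; return o+r*((z-o[2])/r[:,2])[:,None]
def project(c,P):
    k,d=K(c); M=R.from_rotvec(c["rotation"]).as_matrix().T
    rv=cv2.Rodrigues(M)[0]; return cv2.projectPoints(np.array(P,float).reshape(-1,1,3),rv,-M@c["xyz"],k,d)[0].reshape(-1,2)
E
python3 - <<'E'
from h import *
t=vision.capture("top");s=vision.capture("scene")
a=cv2.resize(t["frame"][140:265,85:275],None,fx=4.2,fy=4.2,interpolation=cv2.INTER_CUBIC)[:520]
cv2.imwrite("pics/crop_top.png",a)
b=cv2.resize(s["frame"][220:370,240:450],None,fx=3.8,fy=3.8,interpolation=cv2.INTER_CUBIC)
cv2.imwrite("pics/crop_scene.png",b)
for n,p,z in [("cap",(118,182),.05),("relay",(174,178),.034),("choke",(232,236),.022),("hs",(112,228),.03),("bul",(223,172),.055),("burnt",(169,236),.034),("Y",(318,179),.006),("R",(360,185),.006),("W",(312,221),.006),("G",(354,227),.006)]:
    P=plane(t,[p],z)[0]; print(n,P.round(4),np.hypot(*P[:2]).round(3))
E
```

```text
cap [0.5824 0.3239 0.05  ] 0.666
relay [0.5954 0.1935 0.034 ] 0.626
choke [0.4519 0.0507 0.022 ] 0.455
hs [0.4718 0.3435 0.03  ] 0.584
bul [0.6068 0.0702 0.055 ] 0.611
burnt [0.4519 0.2036 0.034 ] 0.496
Y [ 0.5983 -0.1674  0.006 ] 0.621
R [ 0.5828 -0.2752  0.006 ] 0.645
W [ 0.4903 -0.1512  0.006 ] 0.513
G [ 0.475  -0.2583  0.006 ] 0.541
```

View pics/crop_top.png

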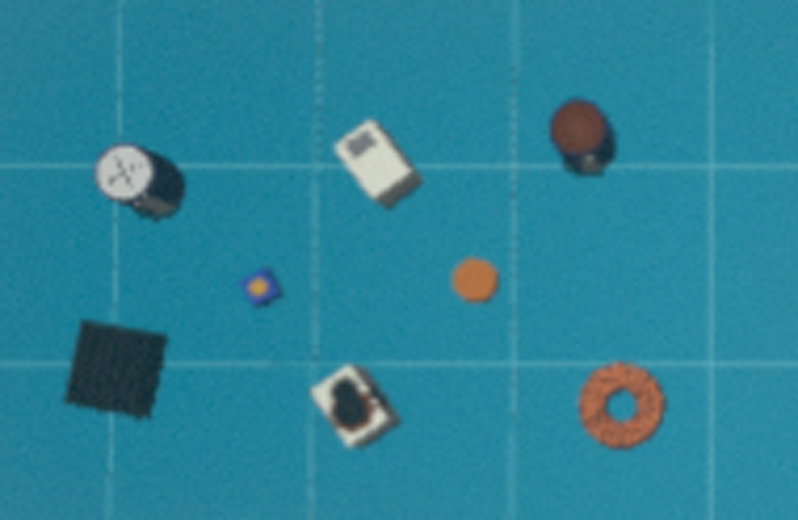

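View pics/crop_scene.png

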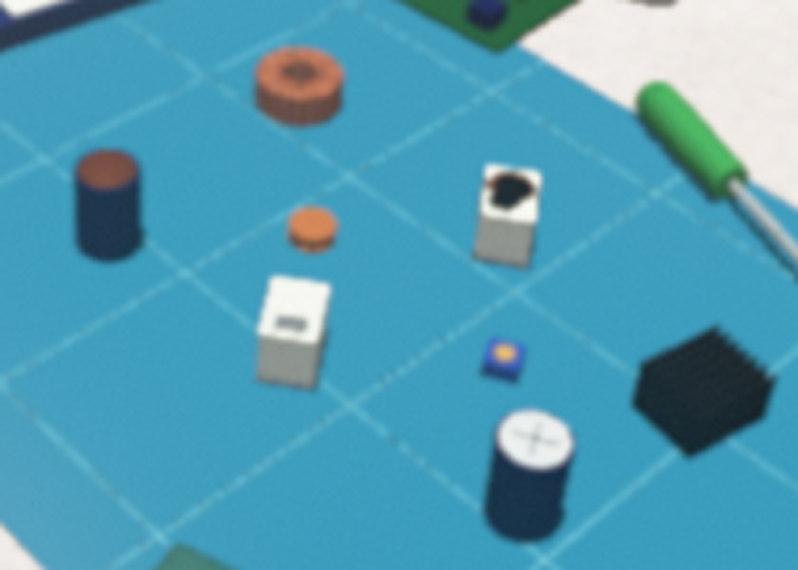

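The crops confirm the choices: silver top with cross vent at left, clean relay with grey mark at upper middle, scorched relay below it, brown bulged can at upper right, copper ring at lower right. Next, the precise measurement.

```bash
cat > meas.py <<'E'
from h import *
def blob(m,near,rad=25,off=(0,0)):
    y,x=np.mgrid[:m.shape[0],:m.shape[1]]
    m=(m&((x-near[0])**2+(y-near[1])**2<rad**2)).astype(np.uint8)
    n,l,st,ce=cv2.connectedComponentsWithStats(m)
    i=1+np.argmax(st[1:,4]); mm=(l==i).astype(np.uint8)
    c=max(cv2.findContours(mm,cv2.RETR_EXTERNAL,cv2.CHAIN_APPROX_NONE)[0],key=cv2.contourArea)
    return c.reshape(-1,2).astype(np.float32),st[i,4]
def rect(c,ct,z):
    P=plane(c,ct,z)[:,:2].astype(np.float32)
    (cx,cy),(w,h),a=cv2.minAreaRect(P)
    if w<h: w,h,a=h,w,a+90
    a=(a+90)%180-90
    return np.round([cx,cy,w,h,a],4)   # angle of long side, deg
def masks(f):
    hsv=cv2.cvtColor(f,cv2.COLOR_BGR2HSV).astype(int); h,s,v=hsv[...,0],hsv[...,1],hsv[...,2]
    return dict(white=(s<70)&(v>150),dark=(v<80),copper=((h<15)|(h>172))&(s>90)&(v>70),
      yellow=(h>18)&(h<32)&(s>150)&(v>120),green=(h>48)&(h<75)&(s>140)&(v>80),red=((h<6)|(h>172))&(s>160)&(v>100))
E
python3 - <<'E'
from meas import *
t=vision.capture("top"); m=masks(t["frame"])
hsv=cv2.cvtColor(t["frame"],cv2.COLOR_BGR2HSV)
for p in [(118,182),(174,182),(188,185),(112,228),(232,228),(318,179),(360,185),(354,227)]: print(p,hsv[p[1],p[0]],end=' ')
print()
for n,k,p,z,r in [("cap","white",(114,181),.05,20),("relay","white",(173,177),.034,20),("burnt","white",(168,235),.034,20),("hs","dark",(112,228),.03,22),("choke","copper",(232,236),.022,22),("bul","copper",(223,171),.053,14),
 ("Y","yellow",(318,179),.006,25),("R","red",(360,185),.006,25),("W","white",(312,221),.006,25),("G","green",(354,227),.006,25)]:
    c,a=blob(m[k],p,r); print(n,a,rect(t,c,z), "pxmean",c.mean(0).round(1))
E
```

```text
(118, 182) [ 66   7 192] (174, 182) [ 41  17 212] (188, 185) [ 96 214 154] (112, 228) [ 95 115  62] (232, 228) [  8 143 180] (318, 179) [ 25 234 218] (360, 185) [  0 191 190] (354, 227) [ 65 167 154] 
cap 119 [ 5.86000e-01  3.33500e-01  2.87000e-02  2.68000e-02 -8.97507e+01] pxmean [114.  180.5]
relay 164 [5.96900e-01 1.96100e-01 3.98000e-02 2.84000e-02 3.61431e+01] pxmean [173.  177.2]
burnt 50 [ 4.61600e-01  2.13200e-01  2.86000e-02  1.74000e-02 -5.86326e+01] pxmean [164.9 231.5]
hs 384 [4.7270e-01 3.4320e-01 4.9000e-02 4.6700e-02 7.9552e+01] pxmean [112.1 227.5]
choke 219 [ 0.452   0.0507  0.0449  0.0448 -0.0356] pxmean [232.2 236. ]
bul 72 [0.6109 0.0729 0.0222 0.0194 0.3364] pxmean [222.4 170. ]
Y 719 [ 0.5999 -0.1658  0.0691  0.0689 -8.374 ] pxmean [317.3 178.3]
R 721 [ 0.5839 -0.2744  0.0692  0.069  -8.2125] pxmean [359.7 184.7]
W 766 [ 0.4913 -0.1495  0.0715  0.0707 -8.3889] pxmean [311.4 220.6]
G 736 [ 4.75100e-01 -2.58200e-01  6.94000e-02  6.92000e-02  8.15638e+01] pxmean [353.8 227.1]
```

Next, cross-check against the scene camera and zoom in on the heat sink.

```bash
python3 - <<'E'
from meas import *
t=vision.capture("top"); s=vision.capture("scene"); m=masks(s["frame"])
ms=masks(s["frame"]); v=s["frame"].max(2); sat=cv2.cvtColor(s["frame"],cv2.COLOR_BGR2HSV)[...,1]
top=(v>205)&(sat<70)
for n,mm,p,z,r in [("cap",top,(381,336),.05,16),("relay",top,(318,300),.034,14),("relay_thr",ms["white"],(318,300),.034,14),("Y",ms["yellow"],(208,227),.006,25),("R",ms["red"],(189,205),.006,22),("G",ms["green"],(230,192),.006,20),("choke",ms["copper"],(318,241),.022,16)]:
    try:
        c,a=blob(mm,p,r); print(n,a,rect(s,c,z),c.mean(0).round(1))
    except Exception as e: print(n,e)
# hs guess drawn in both, choke and cap circles too
def box(cx,cy,a,l,w,zs):
    a=np.radians(a);u=np.array([np.cos(a),np.sin(a)]);n=np.array([-u[1],u[0]])
    return [np.r_[np.array([cx,cy])+i*l/2*u+j*w/2*n,z] for z in zs for i,j in((1,1),(1,-1),(-1,-1),(-1,1))]
def circ(cx,cy,r,z): 
    th=np.linspace(0,2*np.pi,40); return np.c_[cx+r*np.cos(th),cy+r*np.sin(th),0*th+z]
out=[]
for c in(t,s):
    k=5; f=cv2.resize(c["frame"],None,fx=k,fy=k,interpolation=cv2.INTER_CUBIC)
    for P in [box(.474,.3487,-10.4,.05,.04,[.03]),box(.5969,.1961,36.1,.04,.028,[.034]),circ(.586,.3335,.0175,.05),circ(.452,.0507,.025,.022)]:
        q=project(c,P); cv2.polylines(f,[((q+.5)*k).astype(int)],True,(0,0,255),1)
    q=lambda x,y:project(c,[[x,y,.03]])[0]
    tiles=[]
    for P in [(.474,.349),(.597,.196),(.586,.3335),(.452,.0507)]:
        u,w=(q(*P)*k).astype(int); tiles.append(f[w-140:w+140,u-100:u+98])
    out.append(np.hstack(tiles))
cv2.imwrite("pics/chk.png",np.vstack(out))
E
```

```text
cap 203 [5.86500e-01 3.34900e-01 3.08000e-02 2.80000e-02 3.92962e+01] [380.4 334.7]
relay 223 [5.99000e-01 1.97700e-01 4.16000e-02 2.89000e-02 3.56874e+01] [316.8 300.8]
relay_thr 292 [6.00500e-01 2.00100e-01 4.68000e-02 3.08000e-02 3.70581e+01] [316.9 301.7]
Y 443 [ 0.6022 -0.1639  0.0649  0.064  -8.6603] [207.6 226.2]
R 389 [ 0.5855 -0.2734  0.0675  0.0671 -8.6482] [189.3 204.3]
G 106 [  0.4762  -0.2559   0.0595   0.0554 -10.2923] [228.8 193.5]
choke 225 [4.58400e-01 5.62000e-02 4.72000e-02 4.47000e-02 5.01132e+01] [318.6 240.2]
```

View pics/chk.png

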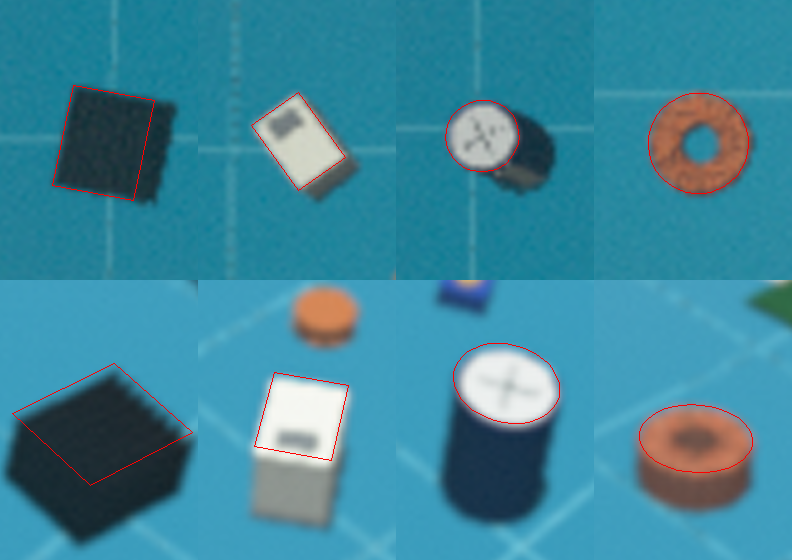

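Both cameras agree to within about 2 mm: the outlines fit in the top view (upper row) and sit a hair off in the scene view (lower row). I'll use the averages and start with the relay.

```bash
cat > to.py <<'E'
import sys; from h import *
# args: x y z yawdeg groups
s=arm.state(); p=s["ee_pos"]; M=R.from_rotvec(s["ee_rot"])
print("t",round(float(s["time"]),2),"pos",p.round(4),"yaw",round(float(np.degrees(np.arctan2(M.as_matrix()[1,0],M.as_matrix()[0,0]))),1),"w",round(float(s["width"]),4),"F",s["contact_force"].round(1),"q6",s["qpos"][5].round(2))
a=list(map(float,sys.argv[1:]))
for i in range(0,len(a),4):
    x,y,z,yw=a[i:i+4]; yw=np.radians(yw)
    T=R.from_matrix(np.array([[np.cos(yw),np.sin(yw),0],[np.sin(yw),-np.cos(yw),0],[0,0,-1]]))
    print(a[i:i+4],"tr",(M.inv().apply(np.array([x,y,z])-p)*1000).round(1).tolist(),"rot",(M.inv()*T).as_rotvec().round(3).tolist())
E
python3 to.py .598 .197 .13 -54 .598 .197 .012 -54
```

```text
t 0.35 pos [ 0.2206 -0.5847  0.1996] yaw -69.3 w 0.0853 F [ 1.8 -0.1 -0.1] q6 -0.11
[0.598, 0.197, 0.13, -54.0] tr [-598.1, -629.0, 69.7] rot [-0.0, 0.0, -0.268]
[0.598, 0.197, 0.012, -54.0] tr [-598.1, -629.0, 187.7] rot [-0.0, 0.0, -0.268]
```

```bash
python3 -m creep '[{"translation":[-598,-629,70],"rot":[0,0,-0.268]},{"translation":[-598,-629,70],"rot":[0,0,-0.268]},{"translation":[-598,-629,70],"rot":[0,0,-0.268]},{"translation":[-598,-629,70],"rot":[0,0,-0.268]},{"translation":[-598,-629,70],"rot":[0,0,-0.268]},{"translation":[-598,-629,70],"rot":[0,0,-0.268]},{"translation":[-598,-629,70],"rot":[0,0,-0.268]},{"translation":[-598,-629,70],"rot":[0,0,-0.268]},{"translation":[-598,-629,70],"rot":[0,0,-0.268]},{"translation":[-598,-629,70],"rot":[0,0,-0.268]},{"translation":[-598,-629,70],"rot":[0,0,-0.268]},{"translation":[-598,-629,70],"rot":[0,0,-0.268]},{"translation":[-598,-629,70],"rot":[0,0,-0.268]},{"translation":[-598,-629,70],"rot":[0,0,-0.268]},{"translation":[-598,-629,70],"rot":[0,0,-0.268]},{"translation":[-598,-629,70],"rot":[0,0,-0.268]},{"translation":[-598,-629,70],"rot":[0,0,-0.268]},{"translation":[-598,-629,70],"rot":[0,0,-0.268]},{"translation":[-598,-629,70],"rot":[0,0,-0.268]},{"translation":[-598,-629,70],"rot":[0,0,-0.268]}]' 0 40; python3 to.py .598 .197 .012 -54
```

```text
time: 2.35
ee_pos: [0.5976, 0.1969, 0.1293]
ee_rot: [2.8, -1.424, -0.001]
contact_force: [0.3, -0.6, -0.2]
width: 0.0854
t 2.35 pos [0.5976 0.1969 0.1293] yaw -53.9 w 0.0854 F [ 0.3 -0.6 -0.2] q6 1.15
[0.598, 0.197, 0.012, -54.0] tr [0.2, -0.5, 117.3] rot [0.001, 0.0, 0.001]
```

```bash
python3 -m creep '[{"translation":[0,0,40],"rot":[0,0,0]},{"translation":[0,0,75],"rot":[0,0,0]},{"translation":[0,0,100],"rot":[0,0,0]},{"translation":[0,0,117],"rot":[0,0,0]},{"translation":[0,0,117],"rot":[0,0,0]}]' && python3 -m creep '[{"translation":[0,0,0],"rot":[0,0,0]},{"translation":[0,0,0],"rot":[0,0,0]},{"translation":[0,0,0],"rot":[0,0,0]},{"translation":[0,0,0],"rot":[0,0,0]},{"translation":[0,0,0],"rot":[0,0,0]},{"translation":[0,0,0],"rot":[0,0,0]},{"translation":[0,0,0],"rot":[0,0,0]},{"translation":[0,0,0],"rot":[0,0,0]},{"translation":[0,0,0],"rot":[0,0,0]},{"translation":[0,0,0],"rot":[0,0,0]}]' 255 40; python3 to.py
```

```text
time: 2.85
ee_pos: [0.5962, 0.1952, 0.0106]
ee_rot: [2.796, -1.425, -0.006]
contact_force: [0.5, 0.2, 0.7]
width: 0.0856
time: 3.85
ee_pos: [0.5962, 0.1952, 0.0105]
ee_rot: [2.796, -1.425, -0.006]
contact_force: [0.3, -0.3, -0.9]
width: -0.0001
t 3.85 pos [0.5962 0.1952 0.0105] yaw -54.0 w -0.0001 F [ 0.3 -0.3 -0.9] q6 1.15
```

The fingers shut fully, so the grasp missed. Taking a look.

```bash
python3 - <<'E'
from h import *
out=[]
for n,(x0,y0) in(("top",(90,120)),("scene",(200,180))):
    c=vision.capture(n); out.append(cv2.resize(c["frame"][y0:y0+200,x0:x0+200],None,fx=2,fy=2,interpolation=cv2.INTER_CUBIC))
cv2.imwrite("pics/m1.png",np.hstack(out))
E
```

```text
(no output)
```

View pics/m1.png

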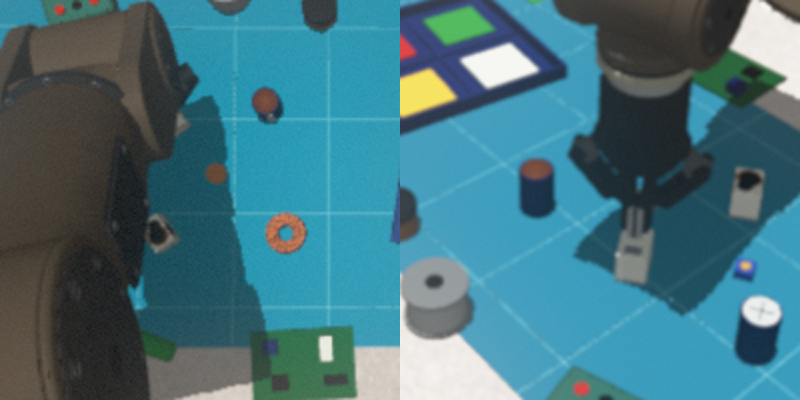

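```bash
python3 - <<'E'
from meas import *
s=vision.capture("scene"); k=8
print(project(s,[[.5962,.1952,.0105],[.598,.197,.034],[.598,.197,0]]).round(1))
f=s["frame"][255:330,275:365].copy(); cv2.imwrite("pics/m2.png",cv2.resize(f,None,fx=8,fy=8,interpolation=cv2.INTER_CUBIC))
E
```

```text
[[316.5 308.3]
 [317.1 300.1]
 [316.1 313.3]]
```

View pics/m2.png

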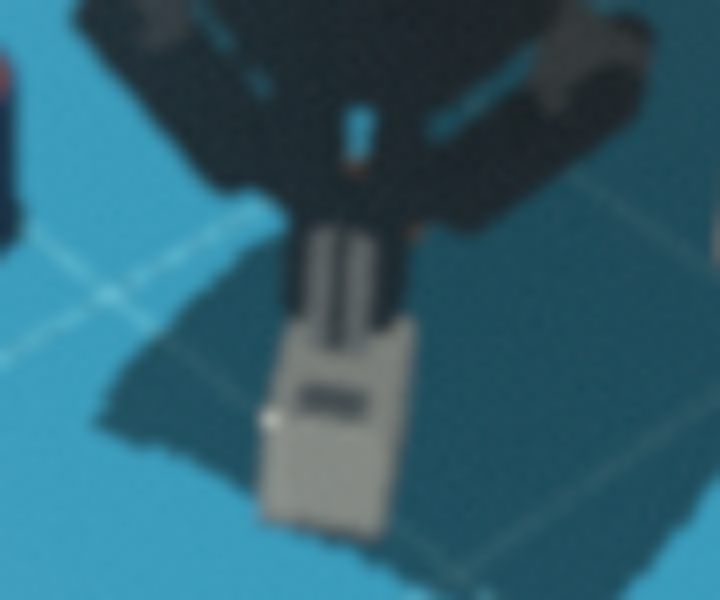

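The relay hasn't moved: its corner is still at (323,322). The closed fingertips show at about (317,298.7), over the relay's top face, while the reported TCP projects to (316.5,308.3). So the tips are really about 25 mm higher than reported. I'll raise the arm and measure this offset.

```bash
python3 -m creep '[{"translation":[0,0,-30],"rot":[0,0,0]},{"translation":[0,0,-60],"rot":[0,0,0]},{"translation":[0,0,-60],"rot":[0,0,0]},{"translation":[0,0,-60],"rot":[0,0,0]}]'; python3 - <<'E'
from meas import *
st=arm.state();print(st["ee_pos"],st["qpos"])
s=vision.capture("scene"); p=project(s,[st["ee_pos"]])[0]; print(p)
u,v=p.astype(int); k=6
f=cv2.resize(s["frame"][v-60:v+40,u-60:u+60],None,fx=k,fy=k,interpolation=cv2.INTER_CUBIC)
for dz in(0,.01,.02,.03): 
    q=(project(s,[st["ee_pos"]+[0,0,dz]])[0]-[u-60,v-60]+.5)*k; cv2.circle(f,tuple(q.astype(int)),4,(0,0,255),-1)
cv2.imwrite("pics/m3.png",f)
t=vision.capture("top"); cv2.imwrite("pics/m3t.png",cv2.resize(t["frame"][120:300,90:290],None,fx=3,fy=3))
E
```

```text
time: 4.4
ee_pos: [0.5966, 0.1953, 0.0709]
ee_rot: [2.797, -1.425, -0.004]
contact_force: [-0.0, 0.1, -0.3]
width: 0.0002
[0.5965738  0.1952759  0.07090679] [ 2.11179959e-01  6.41414940e-01  1.67014077e+00 -5.83815191e-05
  8.33736340e-01  1.15386165e+00]
[318.05899586 284.28451291]
```

View pics/m3.png

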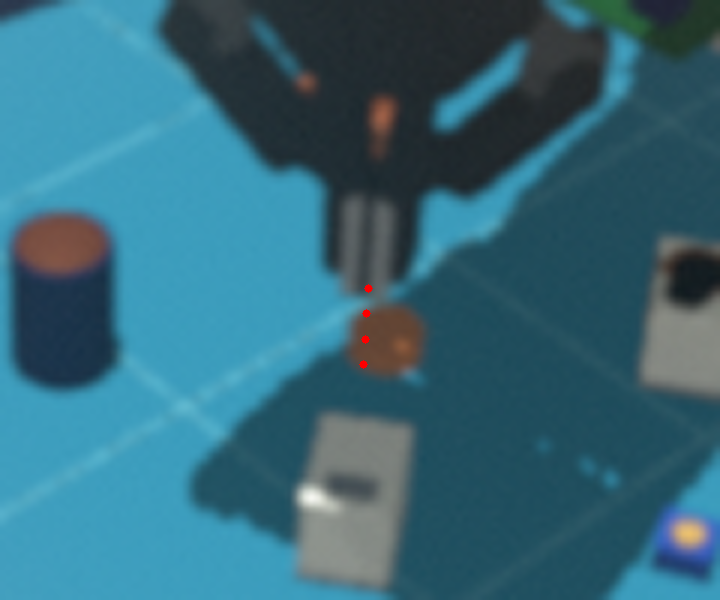

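The tips sit about 27 mm above the reported TCP. A single view can't separate height from horizontal offset, so I'll do a gentle touch-down on free bench.

```bash
python3 to.py .69 .22 .075 -54 .69 .22 .005 -54; python3 - <<'E'
from h import *
c=vision.capture("top"); print(project(c,[[.69,.22,0]]), project(vision.capture("scene"),[[.69,.22,0]]))
E
```

```text
t 4.5 pos [0.5959 0.1952 0.0697] yaw -54.0 w -0.0002 F [-0.6  0.3 -0.6] q6 1.15
[0.69, 0.22, 0.075, -54.0] tr [35.2, -90.7, -5.9] rot [0.006, 0.002, -0.0]
[0.69, 0.22, 0.005, -54.0] tr [35.3, -91.1, 64.1] rot [0.006, 0.002, -0.0]
[[167.36855449 143.76524225]] [[287.03912678 345.28830052]]
```

```bash
python3 -m creep '[{"translation":[35,-91,0],"rot":[0.006,0.002,0]},{"translation":[35,-91,0],"rot":[0.006,0.002,0]},{"translation":[35,-91,0],"rot":[0.006,0.002,0]},{"translation":[35,-91,30],"rot":[0.006,0.002,0]},{"translation":[35,-91,54],"rot":[0.006,0.002,0]},{"translation":[35,-91,54],"rot":[0.006,0.002,0]}]'; python3 - <<'E'
from meas import *
st=arm.state();print(st["ee_pos"])
s=vision.capture("scene"); p=project(s,[st["ee_pos"]])[0]; print(p)
u,v=p.astype(int); k=6
f=cv2.resize(s["frame"][v-60:v+40,u-60:u+60],None,fx=k,fy=k,interpolation=cv2.INTER_CUBIC)
for dz in(0,.01,.02,.03): 
    q=(project(s,[st["ee_pos"]+[0,0,dz]])[0]-[u-60,v-60]+.5)*k; cv2.circle(f,tuple(q.astype(int)),4,(0,0,255),-1)
cv2.imwrite("pics/m4.png",f)
E
```

```text
time: 5.2
ee_pos: [0.6871, 0.2196, 0.0105]
ee_rot: [2.795, -1.425, -0.01]
contact_force: [-0.2, 0.2, -1.2]
width: 0.0001
[0.68712344 0.21959369 0.01053351]
[288.23367714 340.26334041]
```

View pics/m4.png

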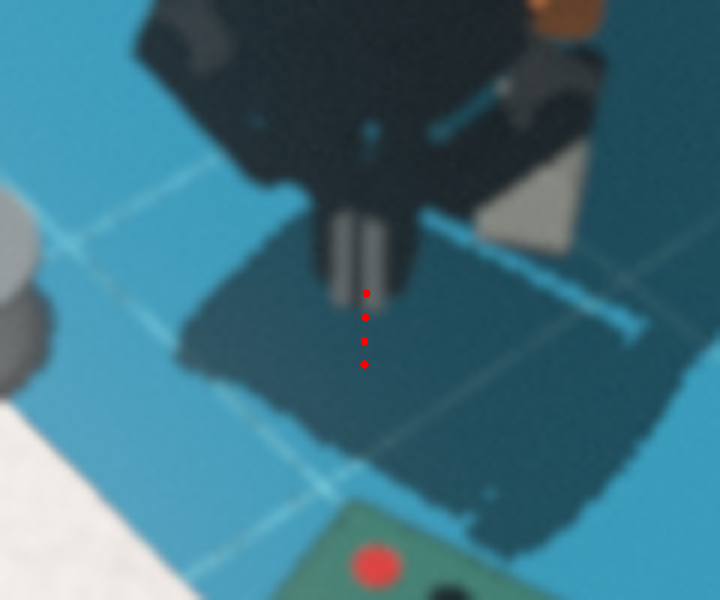

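Same offset here. Next, creep down in small steps and watch the force.

```bash
for i in 1; do python3 -m creep '[{"translation":[0,0,4],"rot":[0,0,0]},{"translation":[0,0,8],"rot":[0,0,0]},{"translation":[0,0,8],"rot":[0,0,0]}]'; done; python3 -m creep '[{"translation":[0,0,3],"rot":[0,0,0]},{"translation":[0,0,3],"rot":[0,0,0]}]';python3 to.py
```

```text
time: 5.55
ee_pos: [0.6883, 0.2199, 0.0051]
ee_rot: [2.797, -1.426, -0.006]
contact_force: [-0.3, 0.3, 0.9]
width: -0.0001
time: 5.75
ee_pos: [0.6883, 0.2199, 0.0023]
ee_rot: [2.797, -1.426, -0.005]
contact_force: [0.4, 0.8, -0.4]
width: -0.0004
t 5.75 pos [0.6883 0.2199 0.0023] yaw -54.0 w -0.0004 F [ 0.4  0.8 -0.4] q6 1.16
```

```bash
python3 -m creep '[{"translation":[0,0,4],"rot":[0,0,0]},{"translation":[0,0,4],"rot":[0,0,0]}]' | grep -E "ee_pos|force"; python3 -m creep '[{"translation":[0,0,4],"rot":[0,0,0]},{"translation":[0,0,4],"rot":[0,0,0]}]'| grep -E "ee_pos|force";python3 -m creep '[{"translation":[0,0,4],"rot":[0,0,0]},{"translation":[0,0,4],"rot":[0,0,0]}]'| grep -E "ee_pos|force"
```

```text
ee_pos: [0.6881, 0.2198, -0.0022]
contact_force: [-0.2, -0.0, 0.3]
ee_pos: [0.6877, 0.2198, -0.0069]
contact_force: [-0.7, 0.2, -0.7]
ee_pos: [0.6873, 0.2197, -0.0116]
contact_force: [0.1, 0.1, 0.0]
```

```bash
python3 -m creep '[{"translation":[0,0,4],"rot":[0,0,0]},{"translation":[0,0,8],"rot":[0,0,0]},{"translation":[0,0,8],"rot":[0,0,0]}]' | grep -E "ee_pos|force"; python3 -m creep '[{"translation":[0,0,2],"rot":[0,0,0]},{"translation":[0,0,2],"rot":[0,0,0]}]'| grep -E "ee_pos|force";python3 -m creep '[{"translation":[0,0,2],"rot":[0,0,0]},{"translation":[0,0,2],"rot":[0,0,0]}]'| grep -E "ee_pos|force"; python3 -m creep '[{"translation":[0,0,2],"rot":[0,0,0]},{"translation":[0,0,2],"rot":[0,0,0]}]'| grep -E "ee_pos|force"
```

```text
ee_pos: [0.6869, 0.2196, -0.0204]
contact_force: [-0.0, -0.1, 0.2]
ee_pos: [0.6867, 0.2195, -0.0228]
contact_force: [0.3, -0.7, -0.3]
ee_pos: [0.6866, 0.2195, -0.0251]
contact_force: [0.4, 0.2, -0.6]
ee_pos: [0.6864, 0.2195, -0.0273]
contact_force: [0.3, -0.2, 0.2]
```

```bash
for k in 1; do python3 -m creep '[{"translation":[0,0,1.5],"rot":[0,0,0]},{"translation":[0,0,1.5],"rot":[0,0,0]}]' | grep -E "ee_pos|force"; python3 -m creep '[{"translation":[0,0,1.5],"rot":[0,0,0]},{"translation":[0,0,1.5],"rot":[0,0,0]}]'| grep -E "ee_pos|force"; done;  python3 - <<'E'
from meas import *
st=arm.state()
s=vision.capture("scene"); P=st["ee_pos"]*[1,1,0]; p=project(s,[P])[0]; print(p)
u,v=p.astype(int); k=6
f=cv2.resize(s["frame"][v-50:v+30,u-60:u+60],None,fx=k,fy=k,interpolation=cv2.INTER_CUBIC)
q=(p-[u-60,v-50]+.5)*k; cv2.circle(f,tuple(q.astype(int)),3,(0,0,255),-1)
cv2.imwrite("pics/m5.png",f)
E
```

```text
ee_pos: [0.6863, 0.2194, -0.0291]
contact_force: [0.4, -0.1, -0.4]
ee_pos: [0.6861, 0.2194, -0.0308]
contact_force: [-0.3, 0.1, -0.3]
[288.49008285 343.97678556]
```

View pics/m5.png

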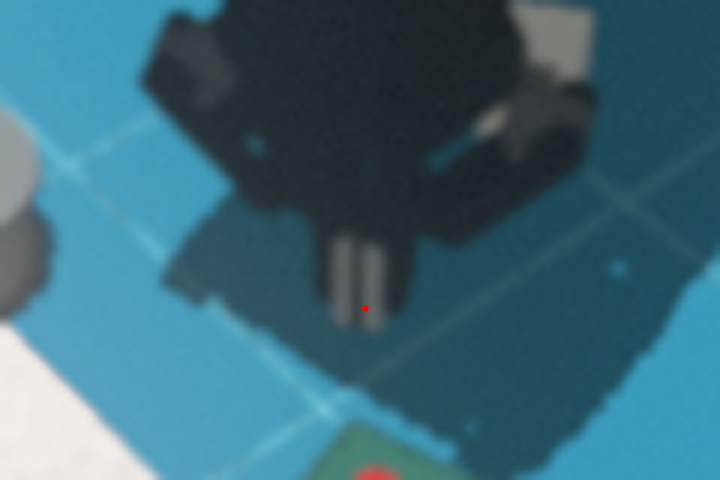

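```bash
for k in 1; do python3 -m creep '[{"translation":[0,0,1.5],"rot":[0,0,0]},{"translation":[0,0,1.5],"rot":[0,0,0]}]' | grep -E "ee_pos|force"; python3 -m creep '[{"translation":[0,0,1.5],"rot":[0,0,0]},{"translation":[0,0,1.5],"rot":[0,0,0]}]'| grep -E "ee_pos|force"; done
```

```text
ee_pos: [0.6864, 0.2194, -0.0314]
contact_force: [-0.9, -1.2, 6.2]
ee_pos: [0.6865, 0.2194, -0.0315]
contact_force: [-5.8, -2.4, 12.0]
```

```bash
for k in 1; do python3 -m creep '[{"translation":[0,0,1.5],"rot":[0,0,0]},{"translation":[0,0,1.5],"rot":[0,0,0]}]' | grep -E "ee_pos|force"; done
```

```text
ee_pos: [0.6865, 0.2195, -0.0315]
contact_force: [-5.7, -1.2, 12.5]
```

Contact came at reported z = -0.0314, so the reported height reads 31 mm low. The x and y agree with the image, since the pad's front edge sits about 10 mm towards the camera as expected. I'll put this correction in the helper and retry the relay.

```bash
sed -i 's/p=s\["ee_pos"\]; /p=s["ee_pos"]+[0,0,.0312]; /' to.py; python3 -m creep '[{"translation":[0,0,-30],"rot":[0,0,0]},{"translation":[0,0,-70],"rot":[0,0,0]},{"translation":[0,0,-110],"rot":[0,0,0]},{"translation":[0,0,-110],"rot":[0,0,0]},{"translation":[0,0,-110],"rot":[0,0,0]},{"translation":[0,0,-110],"rot":[0,0,0]}]' 0; python3 to.py .598 .197 .11 -54 .598 .197 .004 -54
```

```text
time: 8.9
ee_pos: [0.6867, 0.2194, 0.0773]
ee_rot: [2.794, -1.424, -0.012]
contact_force: [0.0, 0.3, -0.3]
width: 0.0848
t 8.9 pos [0.6867 0.2194 0.1085] yaw -54.0 w 0.0848 F [ 0.   0.3 -0.3] q6 1.16
[0.598, 0.197, 0.11, -54.0] tr [-34.0, 84.9, -0.6] rot [0.009, 0.004, -0.0]
[0.598, 0.197, 0.004, -54.0] tr [-33.5, 84.0, 105.4] rot [0.009, 0.004, -0.0]
```

```bash
python3 -m creep '[{"translation":[-34,85,0],"rot":[0.009,0.004,0]},{"translation":[-34,85,0],"rot":[0.009,0.004,0]},{"translation":[-34,85,0],"rot":[0.009,0.004,0]},{"translation":[-34,85,0],"rot":[0.009,0.004,0]},{"translation":[-34,85,30],"rot":[0.009,0.004,0]},{"translation":[-34,85,60],"rot":[0.009,0.004,0]},{"translation":[-34,84,85],"rot":[0.009,0.004,0]},{"translation":[-34,84,102],"rot":[0.009,0.004,0]},{"translation":[-34,84,102],"rot":[0.009,0.004,0]},{"translation":[-34,84,102],"rot":[0.009,0.004,0]}]'; python3 to.py .598 .197 .004 -54
```

```text
time: 9.9
ee_pos: [0.5983, 0.1975, -0.0243]
ee_rot: [-2.799, 1.426, 0.001]
contact_force: [-0.6, -0.4, 0.1]
width: 0.0854
t 9.9 pos [0.5983 0.1975 0.0069] yaw -54.0 w 0.0854 F [-0.6 -0.4  0.1] q6 1.16
[0.598, 0.197, 0.004, -54.0] tr [0.2, 0.6, 2.9] rot [0.0, 0.0, -0.0]
```

```bash
python3 -m creep '[{"translation":[0,0,2],"rot":[0,0,0]},{"translation":[0,0,2],"rot":[0,0,0]},{"translation":[0,0,2],"rot":[0,0,0]},{"translation":[0,0,2],"rot":[0,0,0]},{"translation":[0,0,2],"rot":[0,0,0]},{"translation":[0,0,2],"rot":[0,0,0]},{"translation":[0,0,2],"rot":[0,0,0]},{"translation":[0,0,2],"rot":[0,0,0]},{"translation":[0,0,2],"rot":[0,0,0]},{"translation":[0,0,2],"rot":[0,0,0]}]' 255 40; python3 to.py .598 .197 .15 -54 .4923 -.1485 .15 -54
```

```text
time: 10.9
ee_pos: [0.5987, 0.1976, -0.0256]
ee_rot: [-2.798, 1.426, -0.001]
contact_force: [-1.0, -0.5, 6.4]
width: 0.0275
t 10.9 pos [0.5987 0.1976 0.0056] yaw -54.0 w 0.0275 F [-1.  -0.5  6.4] q6 1.16
[0.598, 0.197, 0.15, -54.0] tr [0.1, 0.8, -144.4] rot [-0.001, -0.0, -0.0]
[0.4923, -0.1485, 0.15, -54.0] tr [217.5, 289.4, -144.6] rot [-0.001, -0.0, -0.0]
```

Gripped at a width of 27.5 mm, the relay's own width. Lift and carry to the white pad.

```bash
python3 -m creep '[{"translation":[0,0,-30],"rot":[0,0,0]},{"translation":[0,0,-70],"rot":[0,0,0]},{"translation":[0,0,-110],"rot":[0,0,0]},{"translation":[11,15,-144],"rot":[0,0,0]},{"translation":[33,44,-144],"rot":[0,0,0]},{"translation":[55,73,-144],"rot":[0,0,0]},{"translation":[77,102,-144],"rot":[0,0,0]},{"translation":[99,131,-144],"rot":[0,0,0]},{"translation":[121,160,-144],"rot":[0,0,0]},{"translation":[143,189,-144],"rot":[0,0,0]},{"translation":[165,218,-144],"rot":[0,0,0]},{"translation":[187,247,-144],"rot":[0,0,0]},{"translation":[206,273,-144],"rot":[0,0,0]},{"translation":[217,289,-144],"rot":[0,0,0]},{"translation":[217,289,-144],"rot":[0,0,0]},{"translation":[217,289,-144],"rot":[0,0,0]},{"translation":[217,289,-144],"rot":[0,0,0]}]'; python3 to.py .4923 -.1485 .013 -54; python3 - <<'E'
from h import *
s=vision.capture("scene")["frame"]; cv2.imwrite("pics/p1.png",s[:300]); cv2.imwrite("pics/p1t.png",vision.capture("top")["frame"])
E
```

```text
time: 12.6
ee_pos: [0.4925, -0.1472, 0.1181]
ee_rot: [-2.799, 1.425, -0.0]
contact_force: [0.0, 0.4, -0.7]
width: 0.0271
t 12.6 pos [ 0.4925 -0.1472  0.1493] yaw -54.0 w 0.0271 F [ 0.   0.4 -0.7] q6 0.52
[0.4923, -0.1485, 0.013, -54.0] tr [1.0, 1.0, 136.3] rot [-0.001, 0.0, 0.001]
```

View pics/p1.png

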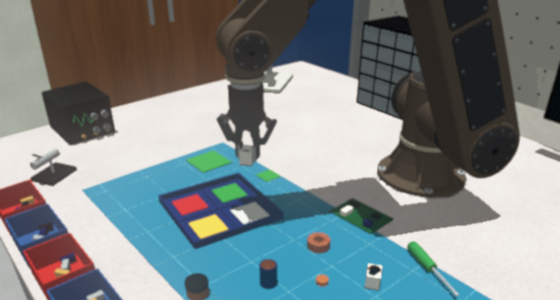

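The relay hangs level in the jaws at (247,155). Lower it onto the white pad.

```bash
python3 -m creep '[{"translation":[1,1,35],"rot":[0,0,0]},{"translation":[1,1,70],"rot":[0,0,0]},{"translation":[1,1,100],"rot":[0,0,0]},{"translation":[1,1,120],"rot":[0,0,0]},{"translation":[1,1,130],"rot":[0,0,0]},{"translation":[1,1,136],"rot":[0,0,0]},{"translation":[1,1,137],"rot":[0,0,0]},{"translation":[1,1,137],"rot":[0,0,0]}]'; python3 to.py .4923 -.1485 .0116 -54
```

```text
time: 13.5
ee_pos: [0.4928, -0.1484, -0.0182]
ee_rot: [-2.799, 1.424, -0.002]
contact_force: [-0.2, 0.5, -1.3]
width: 0.0271
t 13.5 pos [ 0.4928 -0.1484  0.013 ] yaw -53.9 w 0.0271 F [-0.2  0.5 -1.3] q6 0.52
[0.4923, -0.1485, 0.0116, -54.0] tr [-0.2, 0.5, 1.4] rot [-0.001, -0.001, 0.001]
```

```bash
python3 -m creep '[{"translation":[0,0,1],"rot":[0,0,0]},{"translation":[0,0,1.5],"rot":[0,0,0]},{"translation":[0,0,1.5],"rot":[0,0,0]}]' |grep force; python3 -m creep '[{"translation":[0,0,0],"rot":[0,0,0]},{"translation":[0,0,0],"rot":[0,0,0]},{"translation":[0,0,0],"rot":[0,0,0]},{"translation":[0,0,0],"rot":[0,0,0]},{"translation":[0,0,0],"rot":[0,0,0]}]' 100;  python3 -m creep '[{"translation":[0,0,-20],"rot":[0,0,0]},{"translation":[0,0,-50],"rot":[0,0,0]},{"translation":[0,0,-90],"rot":[0,0,0]},{"translation":[0,0,-120],"rot":[0,0,0]},{"translation":[0,0,-120],"rot":[0,0,0]}]'; python3 to.py .453 .052 .13 -60 .453 .052 .13 120 .453 .052 .13 -100
```

```text
contact_force: [-0.2, 0.6, -1.0]
time: 14.3
ee_pos: [0.493, -0.1485, -0.0194]
ee_rot: [-2.799, 1.424, -0.003]
contact_force: [0.3, -0.1, -0.6]
width: 0.0522
time: 14.8
ee_pos: [0.4942, -0.1491, 0.1042]
ee_rot: [-2.799, 1.424, -0.013]
contact_force: [0.1, -0.2, -0.6]
width: 0.0519
t 14.8 pos [ 0.4942 -0.1491  0.1354] yaw -53.9 w 0.0519 F [ 0.1 -0.2 -0.6] q6 0.52
[0.453, 0.052, 0.13, -60.0] tr [-186.8, -85.1, 4.5] rot [-0.005, -0.007, 0.106]
[0.453, 0.052, 0.13, 120.0] tr [-186.8, -85.1, 4.5] rot [0.01, -0.008, -3.035]
[0.453, 0.052, 0.13, -100.0] tr [-186.8, -85.1, 4.5] rot [-0.007, -0.005, 0.804]
```

```bash
python3 -m creep '[{"translation":[-187,-85,0],"rot":[0,0,0]},{"translation":[-187,-85,0],"rot":[0,0,0]},{"translation":[-187,-85,0],"rot":[0,0,0]},{"translation":[-187,-85,0],"rot":[0,0,0]},{"translation":[-187,-85,0],"rot":[0,0,0]},{"translation":[-187,-85,0],"rot":[0,0,0]},{"translation":[-187,-85,0],"rot":[0,0,0]},{"translation":[-187,-85,0],"rot":[0,0,0]}]' 0; python3 to.py .453 .052 .002 -54; python3 - <<'E'
from h import *
cv2.imwrite("pics/p2.png",vision.capture("scene")["frame"][100:350])
E
```

```text
time: 15.6
ee_pos: [0.4531, 0.051, 0.103]
ee_rot: [-2.798, 1.426, -0.013]
contact_force: [1.0, -0.1, -0.3]
width: 0.0855
t 15.6 pos [0.4531 0.051  0.1342] yaw -54.0 w 0.0855 F [ 1.  -0.1 -0.3] q6 0.91
[0.453, 0.052, 0.002, -54.0] tr [-1.8, 0.1, 132.2] rot [-0.005, -0.007, -0.0]
```

View pics/p2.png

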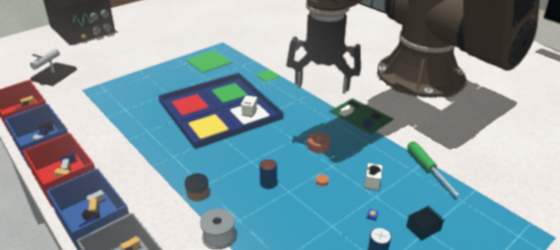

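The relay stands upright on the white pad at about (249,205). Go down for the choke.

```bash
python3 -m creep '[{"translation":[-1,0,35],"rot":[-0.005,-0.007,0]},{"translation":[-1,0,70],"rot":[-0.005,-0.007,0]},{"translation":[-1,0,100],"rot":[-0.005,-0.007,0]},{"translation":[-1,0,120],"rot":[-0.005,-0.007,0]},{"translation":[-1,0,132],"rot":[-0.005,-0.007,0]},{"translation":[-1,0,132],"rot":[-0.005,-0.007,0]},{"translation":[-1,0,132],"rot":[-0.005,-0.007,0]}]'; python3 to.py .453 .052 .002 -54;python3 -m creep '[{"translation":[0,0,0],"rot":[0,0,0]},{"translation":[0,0,0],"rot":[0,0,0]},{"translation":[0,0,0],"rot":[0,0,0]},{"translation":[0,0,0],"rot":[0,0,0]},{"translation":[0,0,0],"rot":[0,0,0]},{"translation":[0,0,0],"rot":[0,0,0]},{"translation":[0,0,0],"rot":[0,0,0]},{"translation":[0,0,0],"rot":[0,0,0]}]' 255 40; python3 to.py .453 .052 .13 -54 .476 -.2575 .13 -54
```

```text
time: 16.35
ee_pos: [0.4538, 0.051, -0.0285]
ee_rot: [2.798, -1.428, -0.0]
contact_force: [1.2, -0.3, 0.3]
width: 0.0856
t 16.35 pos [0.4538 0.051  0.0027] yaw -54.1 w 0.0856 F [ 1.2 -0.3  0.3] q6 0.91
[0.453, 0.052, 0.002, -54.0] tr [-1.2, 0.1, 0.7] rot [0.0, 0.0, -0.001]
time: 17.15
ee_pos: [0.4543, 0.051, -0.0275]
ee_rot: [-2.798, 1.427, -0.002]
contact_force: [-1.3, -1.1, 11.2]
width: 0.0481
t 17.15 pos [0.4543 0.051  0.0037] yaw -54.0 w 0.0481 F [-1.3 -1.1 11.2] q6 0.91
[0.453, 0.052, 0.13, -54.0] tr [-1.4, 0.3, -126.3] rot [-0.001, -0.001, -0.001]
[0.476, -0.2575, 0.13, -54.0] tr [262.6, 163.4, -126.2] rot [-0.001, -0.001, -0.001]
```

```bash
python3 -m creep '[{"translation":[0,0,-30],"rot":[0,0,0]},{"translation":[0,0,-65],"rot":[0,0,0]},{"translation":[0,0,-100],"rot":[0,0,0]},{"translation":[10,6,-126],"rot":[0,0,0]},{"translation":[32,20,-126],"rot":[0,0,0]},{"translation":[60,37,-126],"rot":[0,0,0]},{"translation":[90,56,-126],"rot":[0,0,0]},{"translation":[120,75,-126],"rot":[0,0,0]},{"translation":[150,93,-126],"rot":[0,0,0]},{"translation":[180,112,-126],"rot":[0,0,0]},{"translation":[210,131,-126],"rot":[0,0,0]},{"translation":[236,147,-126],"rot":[0,0,0]},{"translation":[255,159,-126],"rot":[0,0,0]},{"translation":[263,163,-126],"rot":[0,0,0]},{"translation":[263,163,-126],"rot":[0,0,0]},{"translation":[263,163,-126],"rot":[0,0,0]}]'; python3 to.py .476 -.2575 .0095 -54
```

```text
time: 18.75
ee_pos: [0.4763, -0.2566, 0.0986]
ee_rot: [-2.798, 1.427, -0.001]
contact_force: [-0.3, -0.1, -0.1]
width: 0.0477
t 18.75 pos [ 0.4763 -0.2566  0.1298] yaw -54.0 w 0.0477 F [-0.3 -0.1 -0.1] q6 0.33
[0.476, -0.2575, 0.0095, -54.0] tr [0.5, 0.9, 120.3] rot [-0.001, -0.0, -0.001]
```

```bash
python3 -m creep '[{"translation":[0,1,35],"rot":[0,0,0]},{"translation":[0,1,70],"rot":[0,0,0]},{"translation":[0,1,95],"rot":[0,0,0]},{"translation":[0,1,110],"rot":[0,0,0]},{"translation":[0,1,116],"rot":[0,0,0]},{"translation":[0,1,120],"rot":[0,0,0]},{"translation":[0,1,120],"rot":[0,0,0]},{"translation":[0,1,120],"rot":[0,0,0]}]'; python3 to.py .476 -.2575 .0095 -54
```

```text
time: 19.55
ee_pos: [0.476, -0.2571, -0.0207]
ee_rot: [-2.799, 1.426, -0.003]
contact_force: [-0.7, -0.7, -0.2]
width: 0.0476
t 19.55 pos [ 0.476  -0.2571  0.0105] yaw -54.0 w 0.0476 F [-0.7 -0.7 -0.2] q6 0.32
[0.476, -0.2575, 0.0095, -54.0] tr [0.4, 0.2, 1.0] rot [-0.001, -0.002, -0.0]
```

```bash
python3 -m creep '[{"translation":[0,0,1],"rot":[0,0,0]},{"translation":[0,0,1],"rot":[0,0,0]}]' |grep force; python3 -m creep '[{"translation":[0,0,0],"rot":[0,0,0]},{"translation":[0,0,0],"rot":[0,0,0]},{"translation":[0,0,0],"rot":[0,0,0]},{"translation":[0,0,0],"rot":[0,0,0]},{"translation":[0,0,0],"rot":[0,0,0]}]' 65;  python3 -m creep '[{"translation":[0,0,-20],"rot":[0,0,0]},{"translation":[0,0,-50],"rot":[0,0,0]},{"translation":[0,0,-90],"rot":[0,0,0]},{"translation":[0,0,-130],"rot":[0,0,0]},{"translation":[0,0,-130],"rot":[0,0,0]}]'; python3 to.py .586 .334 .14 -54 .586 .334 .14 -10
```

```text
contact_force: [0.1, -0.2, -1.3]
time: 20.25
ee_pos: [0.4762, -0.2571, -0.0212]
ee_rot: [-2.799, 1.426, -0.004]
contact_force: [-0.7, -0.6, -0.1]
width: 0.0636
time: 20.75
ee_pos: [0.4776, -0.2582, 0.1133]
ee_rot: [2.799, -1.426, 0.016]
contact_force: [0.1, -1.2, -1.2]
width: 0.0636
t 20.75 pos [ 0.4776 -0.2582  0.1445] yaw -54.0 w 0.0636 F [ 0.1 -1.2 -1.2] q6 0.32
[0.586, 0.334, 0.14, -54.0] tr [-415.4, -435.8, 2.3] rot [-0.004, -0.01, 0.0]
[0.586, 0.334, 0.14, -10.0] tr [-415.4, -435.8, 2.3] rot [-0.0, -0.011, -0.768]
```

```bash
python3 -m creep '[{"translation":[-415,-436,0],"rot":[-0.004,-0.01,0]},{"translation":[-415,-436,0],"rot":[-0.004,-0.01,0]},{"translation":[-415,-436,0],"rot":[-0.004,-0.01,0]},{"translation":[-415,-436,0],"rot":[-0.004,-0.01,0]},{"translation":[-415,-436,0],"rot":[-0.004,-0.01,0]},{"translation":[-415,-436,0],"rot":[-0.004,-0.01,0]},{"translation":[-415,-436,0],"rot":[-0.004,-0.01,0]},{"translation":[-415,-436,0],"rot":[-0.004,-0.01,0]},{"translation":[-415,-436,0],"rot":[-0.004,-0.01,0]},{"translation":[-415,-436,0],"rot":[-0.004,-0.01,0]},{"translation":[-415,-436,0],"rot":[-0.004,-0.01,0]},{"translation":[-415,-436,0],"rot":[-0.004,-0.01,0]},{"translation":[-415,-436,0],"rot":[-0.004,-0.01,0]},{"translation":[-415,-436,0],"rot":[-0.004,-0.01,0]},{"translation":[-415,-436,0],"rot":[-0.004,-0.01,0]},{"translation":[-415,-436,0],"rot":[-0.004,-0.01,0]},{"translation":[-415,-436,0],"rot":[-0.004,-0.01,0]},{"translation":[-415,-436,0],"rot":[-0.004,-0.01,0]}]' 0; python3 to.py .586 .334 .012 -54; python3 - <<'E'
from h import *
cv2.imwrite("pics/p3.png",vision.capture("scene")["frame"][100:400])
E
```

```text
time: 22.55
ee_pos: [0.5866, 0.3331, 0.1114]
ee_rot: [-2.798, 1.427, 0.0]
contact_force: [-0.6, 0.1, -0.6]
width: 0.0854
t 22.55 pos [0.5866 0.3331 0.1426] yaw -54.1 w 0.0854 F [-0.6  0.1 -0.6] q6 1.36
[0.586, 0.334, 0.012, -54.0] tr [-1.1, -0.0, 130.6] rot [-0.0, 0.0, -0.001]
```

View pics/p3.png

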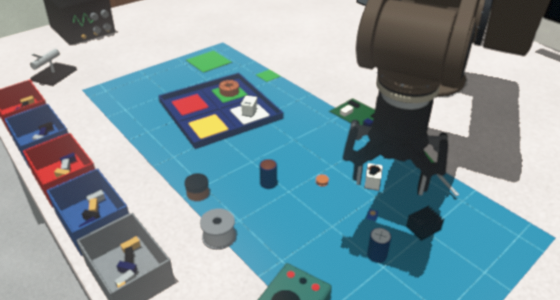

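The choke lies on the green pad (about (229,187)), and both faulty parts are untouched. Down onto the capacitor.

```bash
python3 -m creep '[{"translation":[-1,0,35],"rot":[0,0,0]},{"translation":[-1,0,65],"rot":[0,0,0]},{"translation":[-1,0,90],"rot":[0,0,0]},{"translation":[-1,0,110],"rot":[0,0,0]},{"translation":[-1,0,125],"rot":[0,0,0]},{"translation":[-1,0,131],"rot":[0,0,0]},{"translation":[-1,0,131],"rot":[0,0,0]}]'; python3 -m creep '[{"translation":[0,0,0],"rot":[0,0,0]},{"translation":[0,0,0],"rot":[0,0,0]},{"translation":[0,0,0],"rot":[0,0,0]},{"translation":[0,0,0],"rot":[0,0,0]},{"translation":[0,0,0],"rot":[0,0,0]},{"translation":[0,0,0],"rot":[0,0,0]},{"translation":[0,0,0],"rot":[0,0,0]},{"translation":[0,0,0],"rot":[0,0,0]},{"translation":[0,0,0],"rot":[0,0,0]}]' 255 40; python3 to.py .586 .334 .16 -54 .601 -.165 .16 -54
```

```text
time: 23.3
ee_pos: [0.5859, 0.3339, -0.02]
ee_rot: [2.798, -1.428, -0.001]
contact_force: [-1.1, -0.1, 0.1]
width: 0.0856
time: 24.2
ee_pos: [0.5862, 0.3341, -0.0192]
ee_rot: [-2.798, 1.427, -0.0]
contact_force: [-0.3, -0.8, 6.3]
width: 0.0343
t 24.2 pos [0.5862 0.3341 0.012 ] yaw -54.1 w 0.0343 F [-0.3 -0.8  6.3] q6 1.36
[0.586, 0.334, 0.16, -54.0] tr [-0.1, 0.1, -148.0] rot [-0.001, 0.0, -0.001]
[0.601, -0.165, 0.16, -54.0] tr [412.7, 280.9, -148.3] rot [-0.001, 0.0, -0.001]
```

```bash
python3 -m creep '[{"translation":[0,0,-30],"rot":[0,0,0]},{"translation":[0,0,-70],"rot":[0,0,0]},{"translation":[0,0,-110],"rot":[0,0,0]},{"translation":[12,8,-148],"rot":[0,0,0]},{"translation":[35,24,-148],"rot":[0,0,0]},{"translation":[65,44,-148],"rot":[0,0,0]},{"translation":[98,67,-148],"rot":[0,0,0]},{"translation":[131,89,-148],"rot":[0,0,0]},{"translation":[164,112,-148],"rot":[0,0,0]},{"translation":[197,134,-148],"rot":[0,0,0]},{"translation":[230,157,-148],"rot":[0,0,0]},{"translation":[263,179,-148],"rot":[0,0,0]},{"translation":[296,201,-148],"rot":[0,0,0]},{"translation":[329,224,-148],"rot":[0,0,0]},{"translation":[362,246,-148],"rot":[0,0,0]},{"translation":[390,265,-148],"rot":[0,0,0]},{"translation":[405,276,-148],"rot":[0,0,0]},{"translation":[413,281,-148],"rot":[0,0,0]},{"translation":[413,281,-148],"rot":[0,0,0]},{"translation":[413,281,-148],"rot":[0,0,0]}]'; python3 to.py .601 -.165 .018 -54
```

```text
time: 26.2
ee_pos: [0.6011, -0.1642, 0.1284]
ee_rot: [-2.798, 1.426, 0.0]
contact_force: [0.6, 0.2, -0.7]
width: 0.0343
t 26.2 pos [ 0.6011 -0.1642  0.1596] yaw -54.0 w 0.0343 F [ 0.6  0.2 -0.7] q6 0.57
[0.601, -0.165, 0.018, -54.0] tr [0.7, 0.7, 141.6] rot [-0.001, 0.001, -0.0]
```

```bash
python3 -m creep '[{"translation":[1,1,35],"rot":[0,0,0]},{"translation":[1,1,70],"rot":[0,0,0]},{"translation":[1,1,100],"rot":[0,0,0]},{"translation":[1,1,122],"rot":[0,0,0]},{"translation":[1,1,135],"rot":[0,0,0]},{"translation":[1,1,140],"rot":[0,0,0]},{"translation":[1,1,140],"rot":[0,0,0]},{"translation":[1,1,140],"rot":[0,0,0]}]'; python3 to.py .601 -.165 .018 -54
```

```text
time: 27.0
ee_pos: [0.6015, -0.1654, -0.0105]
ee_rot: [-2.798, 1.426, -0.002]
contact_force: [-0.0, -0.1, -0.4]
width: 0.0342
t 27.0 pos [ 0.6015 -0.1654  0.0207] yaw -54.0 w 0.0342 F [-0.  -0.1 -0.4] q6 0.57
[0.601, -0.165, 0.018, -54.0] tr [-0.6, 0.2, 2.7] rot [-0.002, -0.001, 0.0]
```

```bash
python3 -m creep '[{"translation":[0,0,1],"rot":[0,0,0]},{"translation":[0,0,2.5],"rot":[0,0,0]},{"translation":[0,0,2.5],"rot":[0,0,0]}]' |grep -E "force|ee_pos"; python3 -m creep '[{"translation":[0,0,0],"rot":[0,0,0]},{"translation":[0,0,0],"rot":[0,0,0]},{"translation":[0,0,0],"rot":[0,0,0]},{"translation":[0,0,0],"rot":[0,0,0]},{"translation":[0,0,0],"rot":[0,0,0]},{"translation":[0,0,0],"rot":[0,0,0]}]' 90;  python3 -m creep '[{"translation":[0,0,-15],"rot":[0,0,0]},{"translation":[0,0,-40],"rot":[0,0,0]},{"translation":[0,0,-80],"rot":[0,0,0]},{"translation":[0,0,-125],"rot":[0,0,0]},{"translation":[0,0,-125],"rot":[0,0,0]}]'; python3 to.py .475 .35 .14 -10.4 .475 .35 .14 -100.4 .475 .35 .14 79.6
```

```text
ee_pos: [0.6016, -0.1654, -0.0127]
contact_force: [-0.3, 0.2, -1.2]
time: 27.9
ee_pos: [0.6016, -0.1654, -0.0127]
ee_rot: [-2.798, 1.426, -0.003]
contact_force: [-0.9, -0.7, 0.7]
width: 0.0554
time: 28.4
ee_pos: [0.6038, -0.1663, 0.1192]
ee_rot: [-2.797, 1.425, -0.018]
contact_force: [0.2, 0.0, -0.0]
width: 0.0552
t 28.4 pos [ 0.6038 -0.1663  0.1504] yaw -54.0 w 0.0552 F [ 0.2  0.  -0. ] q6 0.57
[0.475, 0.35, 0.14, -10.4] tr [-493.5, -199.3, 7.2] rot [-0.003, -0.012, -0.761]
[0.475, 0.35, 0.14, -100.4] tr [-493.5, -199.3, 7.2] rot [-0.011, -0.006, 0.81]
[0.475, 0.35, 0.14, 79.6] tr [-493.5, -199.3, 7.2] rot [0.007, -0.013, -2.332]
```

```bash
python3 -m creep '[{"translation":[-493,-199,5],"rot":[0,-0.012,-0.761]},{"translation":[-493,-199,5],"rot":[0,-0.012,-0.761]},{"translation":[-493,-199,5],"rot":[0,-0.012,-0.761]},{"translation":[-493,-199,5],"rot":[0,-0.012,-0.761]},{"translation":[-493,-199,5],"rot":[0,-0.012,-0.761]},{"translation":[-493,-199,5],"rot":[0,-0.012,-0.761]},{"translation":[-493,-199,5],"rot":[0,-0.012,-0.761]},{"translation":[-493,-199,5],"rot":[0,-0.012,-0.761]},{"translation":[-493,-199,5],"rot":[0,-0.012,-0.761]},{"translation":[-493,-199,5],"rot":[0,-0.012,-0.761]},{"translation":[-493,-199,5],"rot":[0,-0.012,-0.761]},{"translation":[-493,-199,5],"rot":[0,-0.012,-0.761]},{"translation":[-493,-199,5],"rot":[0,-0.012,-0.761]},{"translation":[-493,-199,5],"rot":[0,-0.012,-0.761]},{"translation":[-493,-199,5],"rot":[0,-0.012,-0.761]},{"translation":[-493,-199,5],"rot":[0,-0.012,-0.761]}]' 0; python3 to.py .475 .35 .005 -10.4; python3 - <<'E'
from h import *
cv2.imwrite("pics/p4.png",vision.capture("scene")["frame"][100:400])
E
```

```text
time: 30.0
ee_pos: [0.4755, 0.3485, 0.1112]
ee_rot: [-3.125, 0.286, -0.002]
contact_force: [0.1, -0.3, -0.3]
width: 0.0852
t 30.0 pos [0.4755 0.3485 0.1424] yaw -10.5 w 0.0852 F [ 0.1 -0.3 -0.3] q6 0.7
[0.475, 0.35, 0.005, -10.4] tr [-0.9, -0.9, 137.4] rot [-0.003, -0.001, -0.001]
```

View pics/p4.png

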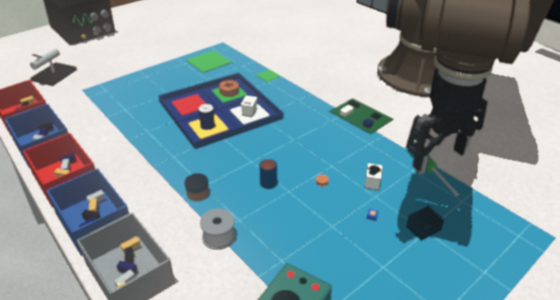

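The capacitor stands upright on yellow at about (207,215). The jaws are lined up over the heat sink, so go down.

```bash
python3 -m creep '[{"translation":[-1,-1,35],"rot":[0,0,0]},{"translation":[-1,-1,70],"rot":[0,0,0]},{"translation":[-1,-1,100],"rot":[0,0,0]},{"translation":[-1,-1,120],"rot":[0,0,0]},{"translation":[-1,-1,134],"rot":[0,0,0]},{"translation":[-1,-1,137],"rot":[0,0,0]},{"translation":[-1,-1,137],"rot":[0,0,0]}]'; python3 -m creep '[{"translation":[0,0,0],"rot":[0,0,0]},{"translation":[0,0,0],"rot":[0,0,0]},{"translation":[0,0,0],"rot":[0,0,0]},{"translation":[0,0,0],"rot":[0,0,0]},{"translation":[0,0,0],"rot":[0,0,0]},{"translation":[0,0,0],"rot":[0,0,0]},{"translation":[0,0,0],"rot":[0,0,0]},{"translation":[0,0,0],"rot":[0,0,0]}]' 255 50; python3 to.py .475 .35 .14 -10.4 .5847 -.2737 .14 -10.4
```

```text
time: 30.75
ee_pos: [0.4751, 0.3502, -0.0257]
ee_rot: [-3.125, 0.286, -0.002]
contact_force: [-0.8, -0.0, 0.2]
width: 0.0853
time: 31.55
ee_pos: [0.4755, 0.3504, -0.0246]
ee_rot: [-3.125, 0.286, -0.004]
contact_force: [-1.2, -1.3, 6.2]
width: 0.049
t 31.55 pos [0.4755 0.3504 0.0066] yaw -10.5 w 0.049 F [-1.2 -1.3  6.2] q6 0.7
[0.475, 0.35, 0.14, -10.4] tr [-0.1, -0.0, -133.4] rot [-0.004, -0.002, -0.001]
[0.5847, -0.2737, 0.14, -10.4] tr [221.1, 593.3, -135.4] rot [-0.004, -0.002, -0.001]
```

```bash
python3 -m creep '[{"translation":[0,0,-40],"rot":[0,0,0]},{"translation":[0,0,-85],"rot":[0,0,0]},{"translation":[3,9,-125],"rot":[0,0,0]},{"translation":[12,32,-135],"rot":[0,0,0]},{"translation":[26,70,-135],"rot":[0,0,0]},{"translation":[41,111,-135],"rot":[0,0,0]},{"translation":[57,153,-135],"rot":[0,0,0]},{"translation":[73,195,-135],"rot":[0,0,0]},{"translation":[89,238,-135],"rot":[0,0,0]},{"translation":[105,281,-135],"rot":[0,0,0]},{"translation":[121,324,-135],"rot":[0,0,0]},{"translation":[137,367,-135],"rot":[0,0,0]},{"translation":[153,410,-135],"rot":[0,0,0]},{"translation":[169,453,-135],"rot":[0,0,0]},{"translation":[185,496,-135],"rot":[0,0,0]},{"translation":[200,537,-135],"rot":[0,0,0]},{"translation":[212,569,-135],"rot":[0,0,0]},{"translation":[221,593,-135],"rot":[0,0,0]},{"translation":[221,593,-135],"rot":[0,0,0]},{"translation":[221,593,-135],"rot":[0,0,0]}]'; python3 to.py .5847 -.2737 .0135 -10.4; python3 - <<'E'
from h import *
cv2.imwrite("pics/p5.png",vision.capture("scene")["frame"][60:360])
E
```

```text
time: 33.55
ee_pos: [0.5843, -0.2734, 0.1085]
ee_rot: [-3.124, 0.288, -0.004]
contact_force: [-0.4, 0.6, -1.4]
width: 0.0489
t 33.55 pos [ 0.5843 -0.2734  0.1397] yaw -10.5 w 0.0489 F [-0.4  0.6 -1.4] q6 -0.36
[0.5847, -0.2737, 0.0135, -10.4] tr [0.2, 0.8, 126.2] rot [-0.004, -0.002, -0.002]
```

View pics/p5.png

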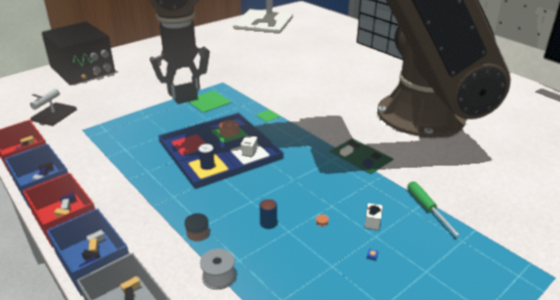

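The heat sink is held level at (184,152). Lower it onto red.

```bash
python3 -m creep '[{"translation":[0,1,35],"rot":[0,0,0]},{"translation":[0,1,70],"rot":[0,0,0]},{"translation":[0,1,98],"rot":[0,0,0]},{"translation":[0,1,113],"rot":[0,0,0]},{"translation":[0,1,121],"rot":[0,0,0]},{"translation":[0,1,125],"rot":[0,0,0]},{"translation":[0,1,125],"rot":[0,0,0]},{"translation":[0,1,125],"rot":[0,0,0]}]'; python3 to.py .5847 -.2737 .0128 -10.4
```

```text
time: 34.4
ee_pos: [0.585, -0.2734, -0.0153]
ee_rot: [-3.125, 0.286, -0.006]
contact_force: [-0.6, -0.2, -0.2]
width: 0.0491
t 34.4 pos [ 0.585  -0.2734  0.0159] yaw -10.5 w 0.0491 F [-0.6 -0.2 -0.2] q6 -0.36
[0.5847, -0.2737, 0.0128, -10.4] tr [-0.3, 0.3, 3.1] rot [-0.004, -0.003, -0.001]
```

```bash
python3 -m creep '[{"translation":[0,0,1],"rot":[0,0,0]},{"translation":[0,0,2.5],"rot":[0,0,0]},{"translation":[0,0,3],"rot":[0,0,0]},{"translation":[0,0,3],"rot":[0,0,0]}]' |grep -E "force|ee_pos"; python3 -m creep '[{"translation":[0,0,0],"rot":[0,0,0]},{"translation":[0,0,0],"rot":[0,0,0]},{"translation":[0,0,0],"rot":[0,0,0]},{"translation":[0,0,0],"rot":[0,0,0]},{"translation":[0,0,0],"rot":[0,0,0]},{"translation":[0,0,0],"rot":[0,0,0]}]' 65;  python3 -m creep '[{"translation":[0,0,-15],"rot":[0,0,0]},{"translation":[0,0,-40],"rot":[0,0,0]},{"translation":[0,0,-80],"rot":[0,0,0]},{"translation":[0,0,-125],"rot":[0,0,0]},{"translation":[0,0,-150],"rot":[0,0,0]},{"translation":[0,0,-150],"rot":[0,0,0]}]'; python3 to.py .48 .30 .18 -10
```

```text
ee_pos: [0.585, -0.2734, -0.0183]
contact_force: [-0.5, -1.1, -0.3]
time: 35.4
ee_pos: [0.585, -0.2734, -0.0183]
ee_rot: [-3.125, 0.286, -0.006]
contact_force: [0.1, 0.4, -0.5]
width: 0.0637
time: 36.0
ee_pos: [0.5859, -0.2747, 0.137]
ee_rot: [-3.128, 0.286, -0.017]
contact_force: [-1.2, -0.1, -1.0]
width: 0.0639
t 36.0 pos [ 0.5859 -0.2747  0.1682] yaw -10.5 w 0.0639 F [-1.2 -0.1 -1. ] q6 -0.36
[0.48, 0.3, 0.18, -10.0] tr [-208.3, -545.9, -13.3] rot [-0.001, -0.011, -0.008]
```

Move the arm clear of the tray so the top camera can check it.

```bash
python3 -m creep '[{"translation":[-208,-546,-20],"rot":[0,0,0]},{"translation":[-208,-546,-20],"rot":[0,0,0]},{"translation":[-208,-546,-20],"rot":[0,0,0]},{"translation":[-208,-546,-20],"rot":[0,0,0]},{"translation":[-208,-546,-20],"rot":[0,0,0]},{"translation":[-208,-546,-20],"rot":[0,0,0]},{"translation":[-208,-546,-20],"rot":[0,0,0]},{"translation":[-208,-546,-20],"rot":[0,0,0]},{"translation":[-208,-546,-20],"rot":[0,0,0]},{"translation":[-208,-546,-20],"rot":[0,0,0]},{"translation":[-208,-546,-20],"rot":[0,0,0]},{"translation":[-208,-546,-20],"rot":[0,0,0]},{"translation":[-208,-546,-20],"rot":[0,0,0]},{"translation":[-208,-546,-20],"rot":[0,0,0]},{"translation":[-208,-546,-20],"rot":[0,0,0]}]'; python3 - <<'E'
from meas import *
t=vision.capture("top"); s=vision.capture("scene"); m=masks(t["frame"])
def near(P): return project(t,[P])[0]
Y,R_,W,G=[(.5999,-.1658),(.5839,-.2744),(.4913,-.1495),(.4751,-.2582)]
c,a=blob(m["white"],near([*Y,.056]),9); r=rect(t,c,.056);print("cap-Y",a,r,(r[:2]-Y)*1000)
c,a=blob(m["copper"]&~m["red"],near([*G,.028]),14);r=rect(t,c,.028);print("choke-G",a,r,(r[:2]-G)*1000)
c,a=blob(m["dark"],near([*R_,.036]),14);r=rect(t,c,.036);print("hs-R",a,r,(r[:2]-R_)*1000)
k=5
f=cv2.resize(t["frame"],None,fx=k,fy=k,interpolation=cv2.INTER_CUBIC)
def sq(cx,cy,l,w,z,deg):
    a=np.radians(deg);u=np.array([np.cos(a),np.sin(a)]);n=np.array([-u[1],u[0]])
    return [[cx+i*l*u[0]+j*w*n[0],cy+i*l*u[1]+j*w*n[1],z] for i,j in((.5,.5),(.5,-.5),(-.5,-.5),(-.5,.5))]
th=np.linspace(0,2*np.pi,40)
for P in [sq(*W,.04,.028,.04,36),sq(*R_,.05,.04,.036,-10),np.c_[Y[0]+.0175*np.cos(th),Y[1]+.0175*np.sin(th),0*th+.056],np.c_[G[0]+.025*np.cos(th),G[1]+.025*np.sin(th),0*th+.028]]:
    cv2.polylines(f,[((project(t,P)+.5)*k).astype(int)],True,(255,0,255),1)
cv2.imwrite("pics/f1.png",f[140*k:260*k,275*k:400*k]); cv2.imwrite("pics/f2.png",s["frame"]); cv2.imwrite("pics/f3.png",t["frame"])
E
```

```text
time: 37.5
ee_pos: [0.4802, 0.2991, 0.1553]
ee_rot: [3.128, -0.287, 0.016]
contact_force: [0.3, -1.8, 0.2]
width: 0.0636
cap-Y 121 [ 6.01600e-01 -1.65400e-01  2.96000e-02  2.76000e-02 -4.50209e+01] [1.7 0.4]
choke-G 244 [ 4.74000e-01 -2.57200e-01  4.75000e-02  4.49000e-02  8.99777e+01] [-1.1  1. ]
hs-R 347 [  0.5802  -0.2699   0.0521   0.0429 -10.1077] [-3.7  4.5]
```

View pics/f1.png

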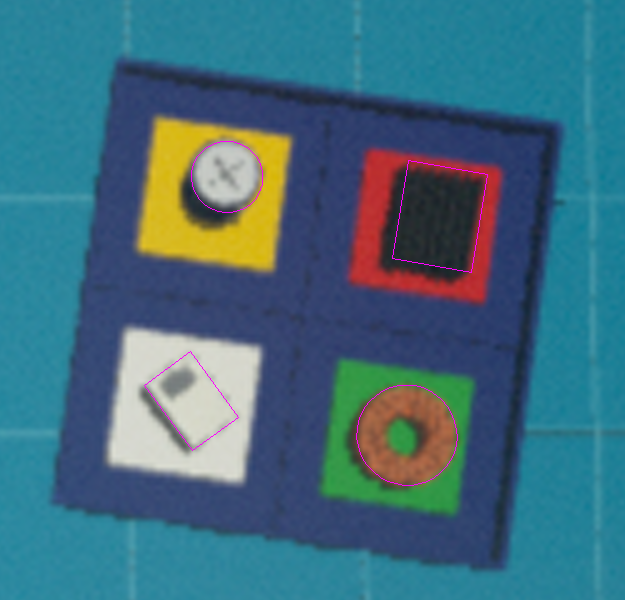

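View pics/f2.png

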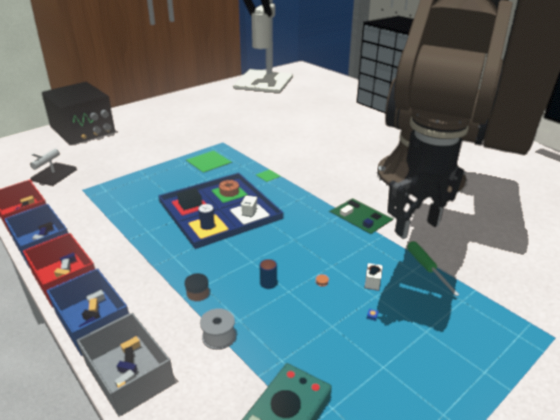

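All four parts sit upright on their pads, matching the target outlines. The faulty parts are still at their starting pixels, (269,273) and (374,275) in the scene view. Handing in.

```bash
python3 -c "
from workcell import finish_job
print(finish_job())"
```

```text
the job is handed in; nothing more can be done
None
```

The repair kit is made up and handed in: capacitor on yellow, choke on green, heat sink on red and relay on white. It took about 38 s of the 109 s allowed; no verdict is reported.

**Last checks (after the arm moved clear):**
- **Capacitor and choke:** measured about 2 mm from their pad centres in the top view.
- **Relay:** checked only against its target outline in the top view, which it matched by eye; I took no number for it.
- **Heat sink:** the dark mask read about 6 mm off, mostly because it takes in the block's visible side. The outline showed its top within about 3 mm of centre.
- **Faulty parts:** both are upright and at their starting pixels in the scene view, and the gripper is open and away from everything.

**What went wrong:** the first relay grasp closed on air just above the part. A touch on free bench showed the reported tool height was 31 mm too low, and I corrected for that in every later grasp and placement. The arm did not disturb anything in that attempt.

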